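# Slide the serving slate out over the sideboard's edge

## Robot

A 6-joint arm with a two-finger parallel gripper is mounted at the origin on the work surface. World frame = base frame: x ahead of the robot, y to its left, z up, the work surface at z = 0. Lengths are in m, angles in rad, forces in N, time in s.
With the tool pointing down it reaches from about 0.25 to 0.775 m from the base axis. Payload 4 kg.
Tool frame: the origin (TCP) lies at the very end of the fingers, on their centre line; the grasp point (between the pads) lies 19 mm behind it; z points along the fingers, y is the line along which they close (so a half turn about z gives the same grasp; the last joint's range is limited). The gripper opens to 94 mm and grips with 3 to 60 N. Pads are 16 mm wide; open, the fingers measure 119 mm over their backs; the gripper's body (75 mm by 177 mm) begins 78 mm behind the grasp point.
Start: joints at [-1.403, 0.087, 1.371, -0, 1.684, -0.103], TCP at [0.147, -0.53, 0.206] pointing down, gripper open.
Joint ranges: [-3.1, 3.1], [-0.76, 2.03], [0.27, 2.55], [-1.08, 4.22], [0.17, 2.65], [-2.57, 2.57]. Speed limits (rad/s): [2.79, 2.79, 3.14, 3.14, 3.14, 3.14].

## Interface

Orientations are given as [roll, pitch, yaw] about the fixed x, y, z axes, in that order (R = Rz(yaw) Ry(pitch) Rx(roll)).
In Python, from bench import robot, vision gives the robot as it stands.
- The arm moves only by the shell command python3 -m crank 'ROWS'. ROWS is JSON, a list of rows, each a list of 3 entries, a list of its own where there are three numbers: the closure, from 0 (fully open) to 1 (shut), then the shift along the tool's x, y, z in m, then the turn, a rotation vector about the tool's x, y, z in degrees. A call has 1 to 8 rows; each row shifts and turns the commanded pose from where the row before left it, along the tool's axes as they then stand; what a row does not reach is not made up. A row lasts 1/10 s, in which the tool goes at most 50 mm and 8.59 degrees, less where a joint would pass 70% of its speed; a pose out of reach is approached as far as the arm can. A call with a gripper value outside its range is refused whole. The fingers move at their own pace and stop on an object; the grip force is fixed at half the most. Time passes only in rows, so rows that do not move let the fingers close. It gives the time, the measured TCP pose, the force, the opening and the grip force at its end, in the units of the state.
- robot.get_obs(): the state, without advancing time (a new reading comes with each control period).
- vision.snapshot(name): name is "side" or "top"; returns a dict with "color" (480x640x3 uint8, red, green, blue), "z_map" (480x640 float32, m along the optical axis (not along the pixel's ray), 0 where there is no reading), "fx", "fy", "cx", "cy" (pixels), "R" (3x3) and "t" (3): a world point X has camera coordinates R X + t. Camera axes: x right, y down, z forward; pixel columns grow to the right and rows downward; lengths in m; the calibration is good to about 2 mm. A picture is of the moment at which its call begins.
- robot.close_job(): hands the job in; it is judged then, once.
The state is a dict: "time": time; "joint_positions": joint angles; "qvel": joint speeds; "joint_torque": joint torques, N m; "tool_pos": TCP position; "ee_rot": TCP orientation; "wrist_force": force on the tool from outside, world axes, zero at the start; "wrist_torque": the same for the moment, N m; "width": finger opening in m; "finger_force": force on a finger pad.
Only numpy, scipy, OpenCV 4.12 (cv2) and the standard library are available. Lean on these libraries where they do the work, as an engineer would, in place of code of your own. Each camera call takes 0.05 s, during which the arm holds its last target. There are 200 camera calls.

## Task

Get the rectangular slate board ready to be picked up: with the fingertips, slide it across the sideboard top towards the front edge (the long edge away from the robot) until its front side hangs over by about 4 cm, parallel with the edge. Only push it, never lift or tip it, and let the ramekin ride along on it untouched and upright. Leave everything else on the sideboard where it stands.

Things in the scene. Friction and masses are not known exactly. Their poses are not given: they have to be found in the camera images.
- sideboard: Dark wooden sideboard, top 2000 x 480 x 40 mm thick, its upper surface at world z = 0. Origin: middle of the front top edge, the long straight edge away from the robot. x points out over that edge, y along it to the robot's left, z up; the top covers x from -480 mm to 0; below it the carcase is set back 60 mm. Stands differently each time (20 mm in x, 0.08 rad of yaw).
- slate: Rectangular grey serving slate, 130 (x) x 200 (y) x 8 mm thick, 0.4 to 0.7 kg, loose, flat on the sideboard, left or right, turned up to 0.3 rad from square. Origin: centre of its underside; x towards its front long side (the one nearest the sideboard's front edge), z up. A push of a few newtons slides it.
- slate_front (a point): Middle of the slate's front long side, on its top face (65 mm from its centre along its x, 8 mm up). Its x in the sideboard's frame is the overhang.
- ramekin: White ceramic ramekin, 68 mm across the rim, 40 mm high, about 0.14 kg, standing loose on the rectangular slate (rim 48 mm above the sideboard), within 25 mm of the slate's centre along x and 50 mm along y. Origin: centre of its underside.
- round_slate: Bystander: round slate, 150 mm across, 8 mm thick, same stone, on the other side. Origin: centre of its underside.
- ramekin_other: Bystander: an equal ramekin standing on the round slate. Origin: centre of its underside.
- tumbler_left: Bystander: glass tumbler, 76 mm across, 88 mm high, to the left. Origin: centre of its underside.
- tumbler_right: Bystander: glass tumbler, 76 mm across, 88 mm high, to the right. Origin: centre of its underside.
- bottle: Bystander: green glass bottle, 74 mm across, 290 mm high, back right. Origin: centre of its underside.
- tealight: Bystander: brass tealight holder, 54 mm across, 42 mm high, between the two slates. Origin: centre of its underside.
- key_bowl: Bystander: wooden bowl for keys, 120 mm across, 45 mm high, back left. Origin: centre of its underside.
Not all that is in view belongs to the job. What is shaped like the ramekin but black, green or turquoise is not meant.

How it is judged:
By the outcome, as a careful person would: the job done as asked, in the order asked, and still so for the second after the job is handed in, with the robot touching nothing.
It also fails if it takes over 42 s, if anything falls off the work surface, if the arm or the gripper's body presses on something with over 40 N, if the wrist force passes 120 N, or if a joint passes its speed limit or range.

## Working session

There is one attempt and no reset: what is moved stays moved. The work goes in short steps, Python scripts to look and compute and a shell command to move; the robot and the scene stay as the last step left them, time stands still between calls to the robot, and variables do not carry over. Pictures are saved under pics/ and viewed, at most 10 in all, crops included, and the job is handed in when it is done.

```bash
mkdir -p pics; cat > h.py <<'E'
import numpy as np,cv2
from bench import robot,vision
def snap(n,f):
    s=vision.snapshot(n); cv2.imwrite('pics/'+f+'.png',s['color'][:,:,::-1]); np.save('pics/'+f+'.npy',s,allow_pickle=True); return s
def load(f): return np.load('pics/'+f+'.npy',allow_pickle=True).item()
def pt(s,u,v,z=None):
    d=np.array([(u-s['cx'])/s['fx'],(v-s['cy'])/s['fy'],1.]); R=s['R'];c=-R.T@s['t']; w=R.T@d
    return c+w*((z-c[2])/w[2] if z is not None else s['z_map'][int(v),int(u)])
E
python3 - <<'E'
from h import *
for n in('top','side'):
    s=snap(n,n+'0'); print(n,-s['R'].T@s['t'],s['R'][2])
o=robot.get_obs();print(o['time'],o['tool_pos'],o['ee_rot'],o['width'])
E
```

```text
top [ 0.42085481 -0.00886041  1.31727693] [ 0.05294514 -0.01205782 -0.99852462]
side [-0.37941283  0.96111782  0.95563118] [ 0.55367239 -0.61748379 -0.55871339]
0.1 [ 0.14702494 -0.52946471  0.20442274] [-3.13960488e+00 -1.70383392e-04  2.70829960e-01] 0.09388792679515925
```

View pics/top0.png

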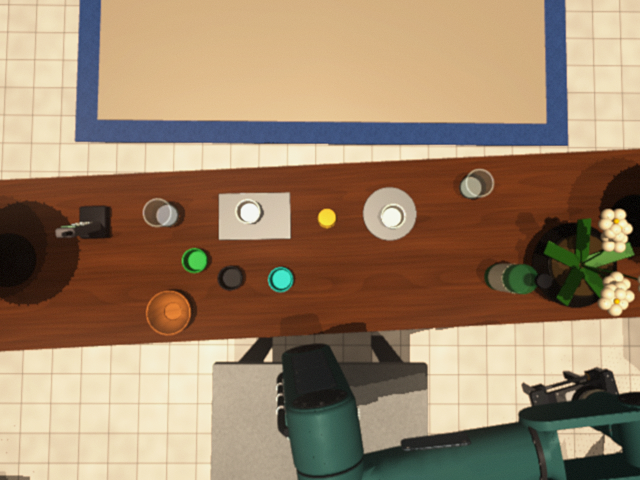

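View pics/side0.png

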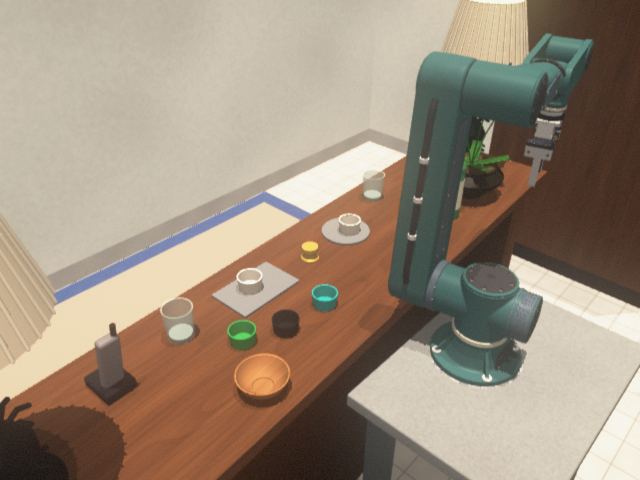

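The top view has the rectangular slate at about (219–290, 193–240) with the white ramekin at (249,211). The decoys (green, black, turquoise) stand behind it, at rows 260–280. The front edge runs from (0,181) to (640,149). Next I'll measure the edge and the slate more closely.

```bash
python3 - <<'E'
from h import *
s=load('top0'); im=s['color']; 
crop=im[150:300,130:350]; cv2.imwrite('pics/c0.png',cv2.resize(crop,None,fx=3.6,fy=3.6,interpolation=cv2.INTER_CUBIC)[:,:,::-1])
# front edge: first row with dark brown
P=[]
for u in range(110,560,10):
    col=im[:,u].astype(int)
    for v in range(140,200):
        if col[v].sum()<330 and col[v,0]>col[v,2]+25: P.append(pt(s,u,v-.5,0));break
P=np.array(P); c=np.polyfit(P[:,1],P[:,0],1); r=P[:,0]-np.polyval(c,P[:,1]); k=abs(r)<.006; c=np.polyfit(P[k,1],P[k,0],1)
print('edge x=a*y+b',c,k.sum(),len(k),np.abs(r[k]).max())
h=cv2.cvtColor(im,cv2.COLOR_RGB2HSV); m=((h[...,1]<60)&(h[...,2]>80)).astype(np.uint8); m[:186]=0;m[246:]=0;m[:,:205]=0;m[:,300:]=0
n=cv2.findContours(m,0,2)[0]; n=max(n,key=cv2.contourArea)
W=np.array([pt(s,u,v,.008)[:2] for u,v in n[:,0]],np.float32); R=cv2.minAreaRect(W*1000); print(R,cv2.boxPoints(R))
for n,u,v,z in[('ram',249,211,.048),('tumL base',152,210,0),('tumL',161,212,.088),('teal',327,218,.042),('green',195,260,.04),('black',232,278,.04),('turq',281,279,.04),('bowl',168,312,.045)]:
    print(n,pt(s,u,v,z).round(3))
E
```

```text
edge x=a*y+b [-0.05652623  0.70041219] 45 45 0.0021088250601175584
((551.175048828125, 186.622314453125), (129.3651580810547, 198.4645233154297), 0.9593644738197327) [[484.84003 284.75766]
 [488.16302  86.32096]
 [617.5101   88.48697]
 [614.1871  286.92368]]
ram [0.56  0.196 0.048]
tumL base [0.567 0.476 0.   ]
tumL [0.552 0.42  0.088]
teal [ 0.543 -0.017  0.042]
green [0.426 0.342 0.04 ]
black [0.378 0.241 0.04 ]
turq [0.376 0.108 0.04 ]
bowl [0.286 0.41  0.045]
```

View pics/c0.png

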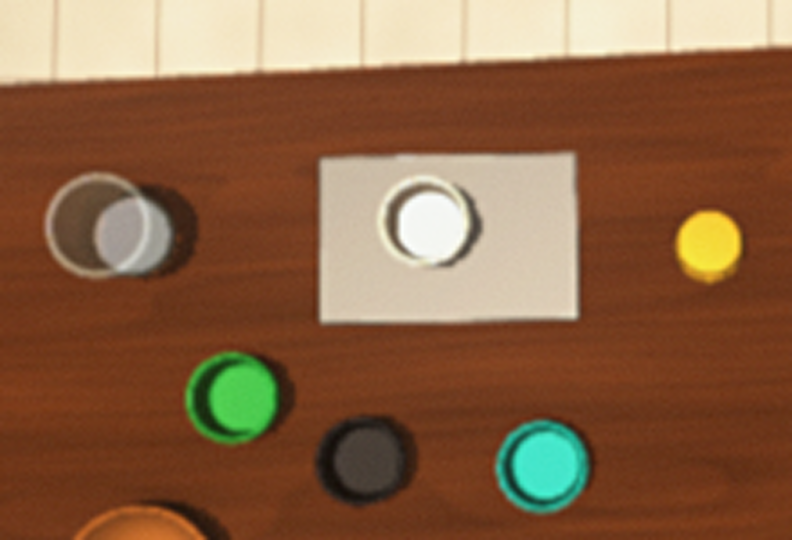

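The crop shows the slate's corners clearly. It has about 0.017 rad of yaw, the edge has about 0.057 rad, and the front side is about 73 mm short of the edge. I'll push with both open fingers behind the back side, tool yaw matched to the edge, for about 114 mm.

```bash
python3 -m crank '[[0,[0,0,0],[0,0,6.14]],[0,[0,0,0],[0,0,6.14]],[0,[0.0174,-0.0346,0],[0,0,0]],[0,[0.0174,-0.0346,0],[0,0,0]],[0,[0.0174,-0.0346,0],[0,0,0]],[0,[0.0174,-0.0346,0],[0,0,0]],[0,[0.0174,-0.0346,0],[0,0,0]],[0,[0.0174,-0.0346,0],[0,0,0]]]'
python3 -m crank '[[0,[0.0174,-0.0346,0],[0,0,0]],[0,[0.0174,-0.0346,0],[0,0,0]],[0,[0.0174,-0.0346,0],[0,0,0]],[0,[0.0174,-0.0346,0],[0,0,0]],[0,[0.0174,-0.0346,0],[0,0,0]],[0,[0.0174,-0.0346,0],[0,0,0]],[0,[0.0174,-0.0346,0],[0,0,0]],[0,[0.0174,-0.0346,0],[0,0,0]]]'
python3 -m crank '[[0,[0.0174,-0.0346,0],[0,0,0]],[0,[0.0174,-0.0346,0],[0,0,0]],[0,[0.0174,-0.0346,0],[0,0,0]],[0,[0.0174,-0.0346,0],[0,0,0]],[0,[0.0174,-0.0346,0],[0,0,0]],[0,[0.0174,-0.0346,0],[0,0,0]],[0,[0,0,0],[0,0,0]],[0,[0,0,0],[0,0,0]]]'
```

```text
time: 0.9
tool_pos: [0.2398, -0.3151, 0.2049]
ee_rot: [-3.141, 0.0, 0.056]
wrist_force: [0.7, -0.6, 0.1]
width: 0.0943
finger_force: 0.0
time: 1.7
tool_pos: [0.363, -0.0309, 0.2052]
ee_rot: [3.141, 0.0, 0.057]
wrist_force: [0.7, 0.0, -0.1]
width: 0.0943
finger_force: 0.0
time: 2.5
tool_pos: [0.455, 0.1807, 0.2045]
ee_rot: [3.14, 0.002, 0.058]
wrist_force: [0.4, -0.5, 0.0]
width: 0.0942
finger_force: 0.0
```

```bash
python3 -m crank '[[0,[0,0,0.03],[0,0,0]],[0,[0,0,0.035],[0,0,0]],[0,[0,0,0.035],[0,0,0]],[0,[0,0,0.035],[0,0,0]],[0,[0,0,0.03],[0,0,0]],[0,[0,0,0.02],[0,0,0]],[0,[0,0,0.01],[0,0,0]],[0,[0,0,0],[0,0,0]]]'
python3 -m crank '[[0,[0,0,0.003],[0,0,0]],[0,[0,0,0.002],[0,0,0]],[0,[0,0,0],[0,0,0]],[0,[0,0,0],[0,0,0]]]'
python3 - <<'E'
from h import *
s=snap('side','side1'); cv2.imwrite('pics/c1.png',cv2.resize(s['color'][200:350,180:400],None,fx=3.6,fy=3.6,interpolation=2)[:,:,::-1])
E
```

```text
time: 3.3
tool_pos: [0.4542, 0.1792, 0.0093]
ee_rot: [3.141, 0.003, 0.055]
wrist_force: [0.6, 0.2, -0.4]
width: 0.0938
finger_force: 0.0
time: 3.7
tool_pos: [0.4561, 0.1807, 0.0062]
ee_rot: [-3.141, -0.001, 0.057]
wrist_force: [-0.1, 0.7, 0.8]
width: 0.0939
finger_force: 0.0
```

View pics/c1.png

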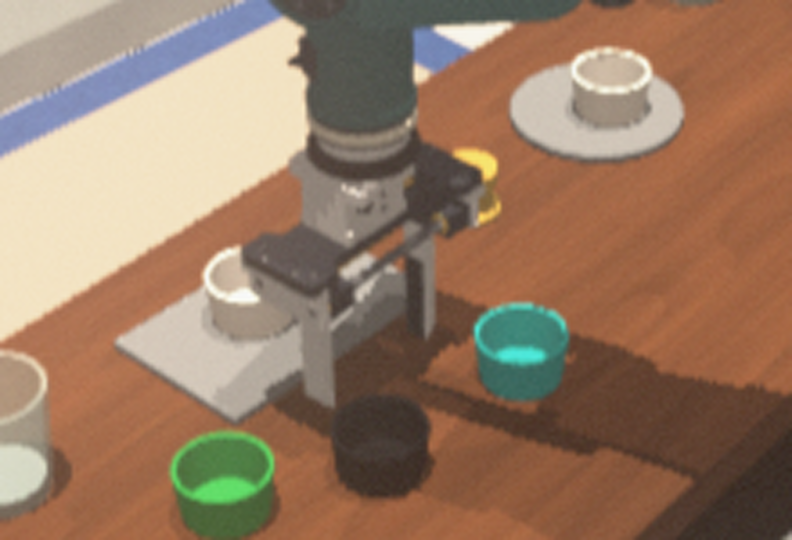

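Both fingertips stand behind the slate's back side, clear of the green, black and turquoise pots (crop: fingertips at (320,400) and (425,335)). I'll lower 2 mm more and push slowly.

```bash
python3 -m crank '[[0,[0.005,0,0.002],[0,0,0]],[0,[0.005,0,0],[0,0,0]],[0,[0.004,0,0],[0,0,0]],[0,[0.003,0,0],[0,0,0]],[0,[0.003,0,0],[0,0,0]],[0,[0.003,0,0],[0,0,0]],[0,[0.003,0,0],[0,0,0]],[0,[0.003,0,0],[0,0,0]]]'
python3 -m crank '[[0,[0.003,0,0],[0,0,0]],[0,[0.003,0,0],[0,0,0]],[0,[0.004,0,0],[0,0,0]],[0,[0.004,0,0],[0,0,0]],[0,[0.004,0,0],[0,0,0]],[0,[0.004,0,0],[0,0,0]],[0,[0.003,0,0],[0,0,0]],[0,[0.002,0,0],[0,0,0]]]'
python3 - <<'E'
from h import *
s=snap('side','side2'); cv2.imwrite('pics/c2.png',cv2.resize(s['color'][200:350,180:400],None,fx=3.6,fy=3.6,interpolation=2)[:,:,::-1])
E
```

```text
time: 4.55
tool_pos: [0.4809, 0.181, 0.003]
ee_rot: [3.139, 0.009, 0.056]
wrist_force: [-10.1, -2.9, 6.5]
width: 0.0938
finger_force: 4.8
time: 5.35
tool_pos: [0.5076, 0.1835, 0.0029]
ee_rot: [3.141, 0.009, 0.057]
wrist_force: [-9.1, 0.6, 7.7]
width: 0.0942
finger_force: 4.7
```

View pics/c2.png

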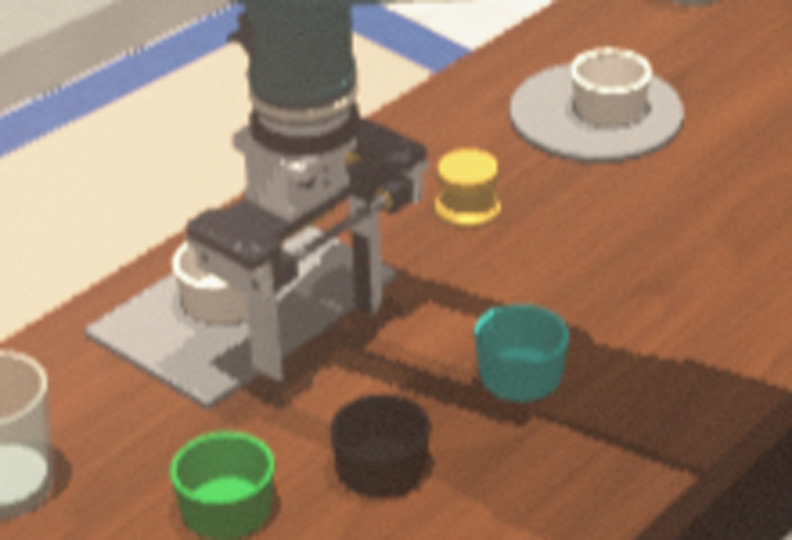

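The slate is moving squarely with the ramekin riding along. A 7 N upward force shows the tips brushing the top, so I'll raise them 1 mm and go on.

```bash
python3 -m crank '[[0,[0,0,-0.001],[0,0,0]],[0,[0.002,0,0],[0,0,0]],[0,[0.003,0,0],[0,0,0]],[0,[0.004,0,0],[0,0,0]],[0,[0.004,0,0],[0,0,0]],[0,[0.004,0,0],[0,0,0]],[0,[0.004,0,0],[0,0,0]],[0,[0.004,0,0],[0,0,0]]]'
python3 -m crank '[[0,[0.004,0,0],[0,0,0]],[0,[0.004,0,0],[0,0,0]],[0,[0.004,0,0],[0,0,0]],[0,[0.004,0,0],[0,0,0]],[0,[0.004,0,0],[0,0,0]],[0,[0.004,0,0],[0,0,0]],[0,[0.004,0,0],[0,0,0]],[0,[0.004,0,0],[0,0,0]]]'
python3 -m crank '[[0,[0.004,0,0],[0,0,0]],[0,[0.003,0,0],[0,0,0]],[0,[0.002,0,0],[0,0,0]],[0,[0.001,0,0],[0,0,0]],[0,[0,0,0],[0,0,0]]]'
python3 - <<'E'
from h import *
for n in('top','side'):
  s=snap(n,n+'3'); r=(150,130) if n=='top' else (200,150)
  cv2.imwrite(f'pics/c3{n}.png',cv2.resize(s['color'][r[0]:r[0]+150,r[1]:r[1]+220],None,fx=3.6,fy=3.6,interpolation=2)[:,:,::-1])
E
```

```text
time: 6.2
tool_pos: [0.5368, 0.1851, 0.0044]
ee_rot: [3.141, 0.0, 0.056]
wrist_force: [-2.7, -0.8, -2.5]
width: 0.0939
finger_force: 1.7
time: 7.0
tool_pos: [0.5687, 0.1869, 0.0044]
ee_rot: [3.142, 0.0, 0.056]
wrist_force: [-3.3, -0.6, -1.3]
width: 0.0938
finger_force: 1.7
time: 7.5
tool_pos: [0.5785, 0.1875, 0.0045]
ee_rot: [3.141, -0.0, 0.056]
wrist_force: [-3.4, -0.8, -3.5]
width: 0.0941
finger_force: 1.5
```

View pics/c3top.png

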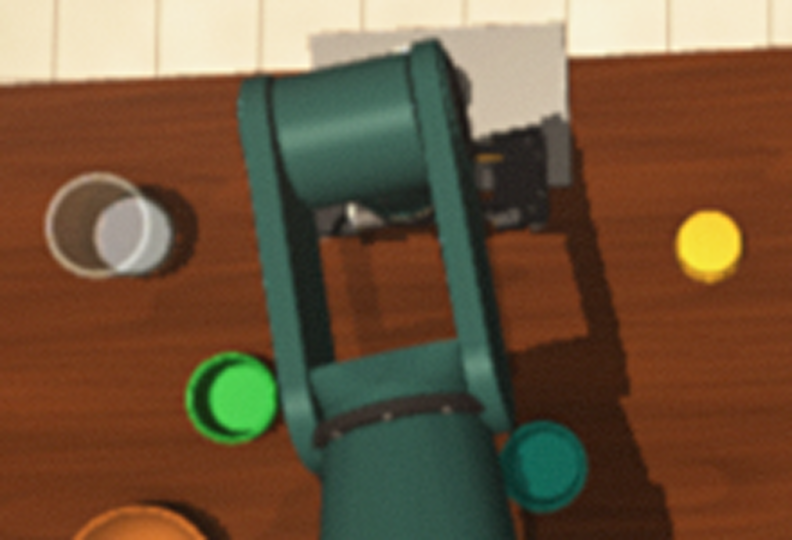

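The front side hangs over. Its corners are at crop (311,35) and (563,23), and it looks parallel with the edge. I'll compute the overhang.

```bash
python3 - <<'E'
from h import *
s=load('top3')
g=cv2.cvtColor(s['color'],cv2.COLOR_RGB2HSV)
for u in (218,225,235,265,275,283):
    # strongest vertical step in saturation/brightness
    col=s['color'][:,u].astype(float).sum(1); d=np.abs(np.diff(col))[148:172]; v=148.5+d.argmax()
    p=pt(s,u,v+0,.008); print(u,v,p.round(4),round((p[0]-(.7004-.0565*p[1]))*.9984,4))
for u,v in((216.4,159.7),(286.4,156.4)):
    p=pt(s,u,v,.008); print(p.round(4),round((p[0]-(.7004-.0565*p[1]))*.9984,4))
E
```

```text
218 168.5 [0.6843 0.2909 0.008 ] 0.0003
225 167.5 [0.6873 0.2713 0.008 ] 0.0022
235 164.5 [0.696  0.2433 0.008 ] 0.0093
265 155.5 [0.7222 0.1591 0.008 ] 0.0308
275 156.5 [0.7196 0.1309 0.008 ] 0.0265
283 155.5 [0.7226 0.1083 0.008 ] 0.0283
[0.7093 0.2958 0.008 ] 0.0256
[0.7201 0.0987 0.008 ] 0.0252
```

Overhang is about 26.5 mm by picture and by TCP, so I'll push 13 mm more, back off straight and lift.

```bash
python3 -m crank '[[0,[0.003,0,0],[0,0,0]],[0,[0.003,0,0],[0,0,0]],[0,[0.003,0,0],[0,0,0]],[0,[0.002,0,0],[0,0,0]],[0,[0.001,0,0],[0,0,0]],[0,[0.001,0,0],[0,0,0]],[0,[0,0,0],[0,0,0]],[0,[0,0,0],[0,0,0]]]'
python3 -m crank '[[0,[-0.005,0,0],[0,0,0]],[0,[-0.01,0,0],[0,0,0]],[0,[-0.015,0,0],[0,0,0]],[0,[-0.01,0,0],[0,0,0]],[0,[0,0,-0.02],[0,0,0]],[0,[0,0,-0.03],[0,0,0]],[0,[0,0,-0.04],[0,0,0]],[0,[0,0,-0.04],[0,0,0]]]'
python3 -m crank '[[0,[0,0,-0.04],[0,0,0]],[0,[-0.02,0.01,-0.03],[0,0,0]],[0,[-0.02,0.03,0],[0,0,0]],[0,[-0.02,0.04,0],[0,0,0]],[0,[-0.02,0.04,0],[0,0,0]],[0,[-0.02,0.04,0],[0,0,0]],[0,[-0.02,0.04,0],[0,0,0]],[0,[-0.01,0.04,0],[0,0,0]]]'
python3 -m crank '[[0,[0,0.04,0],[0,0,0]],[0,[0,0.02,0],[0,0,0]],[0,[0,0,0],[0,0,0]],[0,[0,0,0],[0,0,0]]]'
python3 - <<'E'
from h import *
s=snap('top','top4'); im=s['color']
cv2.imwrite('pics/c4.png',cv2.resize(im[140:300,130:350],None,fx=3.6,fy=3.6,interpolation=2)[:,:,::-1])
for u in range(222,284,6):
    d=np.abs(np.diff(im[:,u].astype(float)[:,0]-im[:,u].astype(float)[:,2]))[146:162]; v=146.5+d.argmax()
    p=pt(s,u,v,.008); print(u,v,round((p[0]-(.7004-.0565*p[1]))*.9984,4))
E
```

```text
time: 8.4
tool_pos: [0.5914, 0.1882, 0.0046]
ee_rot: [3.142, -0.0, 0.056]
wrist_force: [-4.8, -0.5, 0.2]
width: 0.0943
finger_force: 2.2
time: 9.2
tool_pos: [0.5512, 0.1859, 0.136]
ee_rot: [3.142, -0.001, 0.056]
wrist_force: [0.9, -0.5, 0.6]
width: 0.094
finger_force: 0.0
time: 10.0
tool_pos: [0.434, -0.0623, 0.2054]
ee_rot: [3.14, -0.003, 0.057]
wrist_force: [0.4, 0.4, -0.3]
width: 0.0942
finger_force: 0.0
time: 10.4
tool_pos: [0.4385, -0.1208, 0.2048]
ee_rot: [3.141, -0.001, 0.056]
wrist_force: [-0.5, 0.3, 0.0]
width: 0.0939
finger_force: 0.0
222 154.5 0.0396
228 154.5 0.0388
234 153.5 0.0408
240 158.5 0.0257
246 159.5 0.022
252 152.5 0.0411
258 152.5 0.0403
264 152.5 0.0395
270 152.5 0.0386
276 151.5 0.0407
282 146.5 0.0541
```

View pics/c4.png

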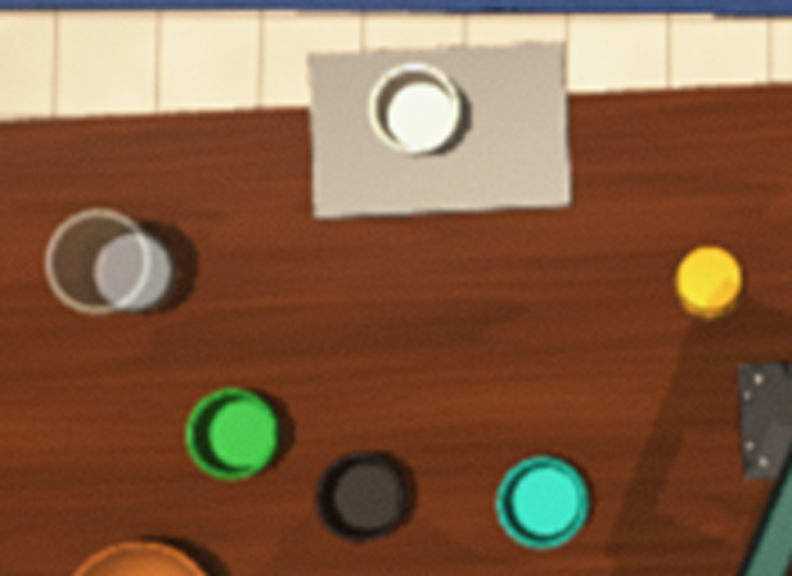

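The slate overhangs by about 40 mm and is parallel with the edge (front corners at crop (309,55) and (565,43)). The ramekin stands upright on it at (415,110), and the neighbours visible in this crop are where they were.

```bash
python3 -c "
from bench import robot
print(robot.close_job())"
```

```text
the job is handed in; nothing more can be done
None
```

The job is handed in: the slate's front side hangs over the edge by about 40 mm, parallel with it, the ramekin is upright on the slate, and the arm steered clear of everything else, finishing at about 10.5 s; no verdict was returned.

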